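# Centre-punch an aluminium blank with the automatic punch

### The arm

A 6-joint arm with a two-finger parallel gripper is mounted at the origin on the work surface. World frame = base frame: x ahead of the robot, y to its left, z up, the work surface at z = 0. Lengths are in m, angles in degrees, forces in N, time in s.
With the tool pointing down it reaches from about 0.25 to 0.775 m from the base axis. Payload 4 kg.
Tool frame: the origin (TCP) lies at the very end of the fingers, on their centre line; the grasp point (between the pads) lies 19 mm behind it (tcp_to_grasp is the distance from the TCP to the grasp point, in m); y points along the fingers, z is the direction in which the jaws open and shut, and the axes are right-handed (so a half turn about y gives the same grasp; the last joint's range is limited). The gripper opens to 85 mm and grips with 20 to 120 N. Pads are 22 mm wide; open, the fingers measure 114 mm over their backs; the gripper's body (76 mm by 85 mm) begins 54 mm behind the grasp point. The pads swing forward as they close: fully open they stand 13 mm farther back than shut.
Start: joints at [58.321, 4.996, 78.535, -0, 96.463, -5.907], TCP at [0.239, 0.495, 0.231] pointing down, gripper open.
Joint ranges: [-177.83, 177.83], [-43.37, 116.18], [15.69, 146.23], [-61.86, 241.86], [9.47, 152.12], [-147.06, 147.06]. Speed limits (degrees/s): [159.86, 159.86, 180, 180, 180, 180].

### API

Orientations are given as a 3x3 rotation matrix whose columns are the frame's x, y, z axes.
In Python, from cell import * gives the robot as it stands.
- The arm moves only by the tool apply_moves, never from a script. Its argument "series" is a list of rows, each an object of numbers: "claw": the closure, from -1 (fully open) to 1 (shut), so that 0 is half open; "tx", "ty", "tz": the shift along the world's x, y, z in units of 30 mm (1.0 is 30 mm); "rx", "ry", "rz": the turn, a rotation vector about the world's x, y, z in units of 8 degrees (1.0 is 8 degrees). A call has 1 to 12 rows; each row is the pose to reach, as a shift and turn from the pose measured when the call began; what a row does not reach only later rows make up. A row lasts 1/8 s, in which the tool goes at most 62.5 mm and 10.7 degrees, less where a joint would pass 70% of its speed; a pose out of reach is approached as far as the arm can. A call with a gripper value outside its range is refused whole. The fingers move at their own pace and stop on an object; "grip_force" is the grip in N (left out, the last holds). Time passes only in rows, so rows that repeat a pose let the fingers close. It gives the time, the measured TCP pose, the force and the opening at its end, in the units of the state.
- read_state(): the state, without advancing time (a new reading comes with each control period).
- grab_frame(name): name is "scene" or "top" or "wrist"; returns a dict with "frame" (420x560x3 uint8, blue, green, red), "camera_matrix" (3x3 intrinsics, pixels), "k1" (the pictures are not rectified: a ray, as slopes to the right and down, at radius r is drawn at 1 + k1 r^2 times it, then the intrinsics apply), "R" (3x3) and "t" (3): a world point X has camera coordinates R X + t; the wrist camera has in their place "hand_eye" (4x4, takes a point from camera to tool coordinates, whose origin is the TCP and whose axes are the tool frame's). Camera axes: x right, y down, z forward; pixel columns grow to the right and rows downward; lengths in m; the calibration is good to about 2 mm. A picture is of the moment at which its call begins: read the wrist's pose just before it. There is no depth.
- close_job(): hands the job in, once; it reports no verdict.
The state is a dict: "time": time; "q": joint angles; "dq": joint speeds; "joint_torque": joint torques, N m; "ee_pos": TCP position; "orientation": TCP orientation; "wrist_force": force on the tool from outside, world axes, zero at the start; "torque": the same for the moment, N m; "finger_gap": opening from 0.0 (shut) to 1.0 (fully open).
Only numpy, scipy, OpenCV 4.12 (cv2) and the standard library are available. Lean on these libraries where they do the work, as an engineer would, in place of code of your own. Each camera call takes 0.05 s, during which the arm holds its last target. There are 200 camera calls.

### The job

Slide the top aluminium blank out of the open end of its holder until it overhangs enough to be picked up by that end, lay it flat on the steel bench block, clear of the socket that stands there, with its scribed cross over the block, and let go. Then take the automatic centre punch from the punch stand (the thick knurled one with the slim spring nose), hold it upright with its tip on the middle of the cross and press it straight down until it snaps. Put the punch back upright in its hole in the stand; trip it nowhere else, and leave everything else where it is.

Things in the scene. Friction and masses are not known exactly. Their poses are not given: they have to be found in the camera images.
- holder: Blank holder, fixed: plywood base 132 (x) x 74 (y) x 40 mm, origin at the centre of its underside, z up. On it two side cheeks 48 mm apart, tops 54 mm above the bench, and a back stop at +x; open at -x. Three blanks lie stacked in it, long side along x. The top one's top face is 55 mm up, 1 mm above the cheeks: its sides cannot be pinched until it is slid out over the open end.
- blank: The top blank: aluminium bar 120 (x) x 45 (y) x 5 mm, about 73 g. Origin at the centre of its underside, 50 mm above the bench at the start, its -x end about 5 mm inside the holder's open end, its x axis along the holder's. Smooth: slides easily on the blanks below (friction about 0.25). Fingertips pressed on its top face with 5 to 10 N can drag it.
- blank_front (a point): Middle of the blank's -x end (the one that comes out of the holder first), 60 mm from the blank's centre, at half its thickness.
- cross (a point): The scribed cross on the top face of the top blank: two thin dark lines 26 mm long, crossing 25 mm from the blank's centre towards its +x end, on its centre line. The point is the crossing, on the top face.
- blank_mid: The second blank in the holder, same size, under the top one, no cross. Origin at the centre of its underside. Stays in the holder.
- blank_low: The lowest blank in the holder, same size, no cross. Stays in the holder.
- block: Steel bench block, fixed, 100 (x) x 120 (y) x 45 mm, origin at the centre of its underside, z up; its -x side faces roughly towards the robot. Only friction holds the blank on it. The gripped end of the blank may overhang an edge of the block, so that the fingertips pass beside the block.
- socket: A steel socket, 28 mm across and 38 mm tall, standing on top of the block near its +y side. Origin at the centre of its underside. Leave it standing there.
- stand: Wooden punch stand, fixed, origin at the centre of its underside: foot board 72 (x) x 156 (y) x 6 mm; shelf 56 x 156 mm, 8 mm thick, top face 88 mm above the bench; two end boards. Four 15 mm holes through the shelf at x = 0, y = -54, -18, 18, 54 mm, each with one tool; which is where varies.
- punch: The automatic centre punch, 138 mm long, about 0.18 kg, steel. Origin at the tip (nose fully out), z up along its axis to the cap. Nose 6 mm across to 26 mm from the tip, cone, barrel 12 mm across from 36 to 66 mm, square shoulder, knurled sleeve 21 mm across to 122 mm, cap 17 mm across. It hangs upright by the shoulder on the stand's shelf: tip 22 mm, cap top 160 mm above the bench.
- punch_tip (a point): The very tip of the nose; moves with it. The nose slides into the barrel: the push grows from 2 N to about 13 N over about 12 mm, then the punch snaps, the push falls to about 9 N and grows again by 1 N per mm; it bottoms at 22 mm. Allow for a few mm of give in the arm: keep pressing until it snaps, 13 to 22 mm of tool travel. It cocks itself again when lifted.
- punch_grip (a point): A point on the axis of the knurled sleeve, 105 mm above the tip, a good height to grip it (21 mm across).
- punch_striker (a joint): The striker inside the punch, m: 0 while cocked, jumps to about 0.0055 when the punch snaps and falls back to 0 when it cocks again; counts as snapped above 0.0045.
- chisel: A small cold chisel, 12 mm across, 120 mm long, flat blade down, standing in the stand. Origin at its lower end. Leave.
- centre_punch: A plain solid centre punch, 12 mm across, 118 mm long, point down, standing in the stand. Origin at its lower end. Leave.
- pin_punch: A pin punch, 12 mm across, stepped to 6 mm below, 128 mm long, standing in the stand. Origin at its lower end. Leave. (These three tools lean a little; their tops are up to 136 mm above the bench.)
- nut: A big steel hexagon nut, about 32 mm across, 16 mm high, on the bench. Origin at the centre of its underside. Leave.
- hammer: A ball-peen hammer lying on the bench along its y, 230 mm long, head 28 mm high at +y. Leave.
- wrench: A flat steel spanner lying on the bench along its x, 170 mm long, 8 mm thick. Leave.
- screwdriver: A screwdriver with a black handle lying on the bench along its x, 190 mm long, 26 mm thick. Leave.
- oil_bottle: A grey oil bottle standing on the bench, 60 mm across, 150 mm tall, beyond the work. Leave.
- tape_measure: A grey tape measure standing on the bench, 65 x 34 x 62 mm, beyond the work. Leave.
Things that resemble listed ones, but are neither listed nor needed, are in the scene too. What is shaped like the blank but blue, orange or red is not meant.

How it is judged:
By the outcome, as a careful person would: the job done as asked, in the order asked, and still so for the second after the job is handed in, with the robot touching nothing.
It also fails if it takes over 72 s, if anything falls off the work surface, if the arm or the gripper's body presses on something with over 40 N, if the wrist force passes 120 N, or if a joint passes its speed limit or range.

## Working session

There is one attempt and no reset: what is moved stays moved. The work goes in short steps, Python scripts to look and compute and a tool call to move; the robot and the scene stay as the last step left them, time stands still between calls to the robot, and variables do not carry over. Pictures are saved under pics/ and viewed, about 8 in all and at most 12, crops included, and the job is handed in when it is done.

Besides the shell and the picture viewer there is one more tool, called after "Emit:" in YAML: its name, and indented under it one key for each argument. apply_moves: Moves the arm, as the interface text tells. Its arguments: {"type":"object","properties":{"series":{"type":"array"},"grip_force":{"type":"number"}},"required":["series"]}

```bash
mkdir -p pics; ls; python3 - <<'E'
from cell import *
import cv2,numpy as np,pickle
s=read_state();print({k:np.round(v,4).tolist() for k,v in s.items()})
F={}
for n in("scene","top"):
    f=grab_frame(n);F[n]=f;cv2.imwrite(f"pics/{n}0.png",cv2.resize(f["frame"],(800,600),interpolation=cv2.INTER_CUBIC))
    print(n,f["camera_matrix"],f["k1"],f["R"],f["t"])
pickle.dump(F,open("f0.pkl","wb"))
E
```

```text
pics
{'time': 0.0, 'q': [58.32, 5.0414, 78.6271, -0.0001, 96.4641, -5.9089], 'dq': [-0.0005, -0.064, 0.0155, -0.0444, 0.0896, 0.0263], 'joint_torque': [0.0001, -35.1845, -31.3288, -0.0001, 0.0105, 0.0], 'ee_pos': [0.2389, 0.4948, 0.2301], 'orientation': [[0.9005, -0.0012, 0.4348], [-0.4348, -0.002, 0.9005], [-0.0002, -1.0, -0.0023]], 'wrist_force': [-0.1051, 0.1576, -0.1084], 'torque': [-0.0306, 0.0135, -0.028], 'finger_gap': 0.9993}
scene [[387.40064442   0.         275.16069436]
 [  0.         387.40064442 212.61599137]
 [  0.           0.           1.        ]] 0.0012423926267297848 [[ 0.48999279  0.87168804 -0.00818738]
 [ 0.49072135 -0.28358232 -0.82387719]
 [-0.72048569  0.39967616 -0.56670922]] [-0.24484362 -0.17384701  1.46894351]
top [[450.7295172    0.         276.71135033]
 [  0.         450.7295172  209.74110767]
 [  0.           0.           1.        ]] -0.06432696912767173 [[ 0.02444619 -0.99966023  0.00904513]
 [-0.98984079 -0.02547173 -0.13987996]
 [ 0.14006283 -0.00553371 -0.99012715]] [-0.05671171  0.57663088  1.15709022]
```

View pics/top0.png

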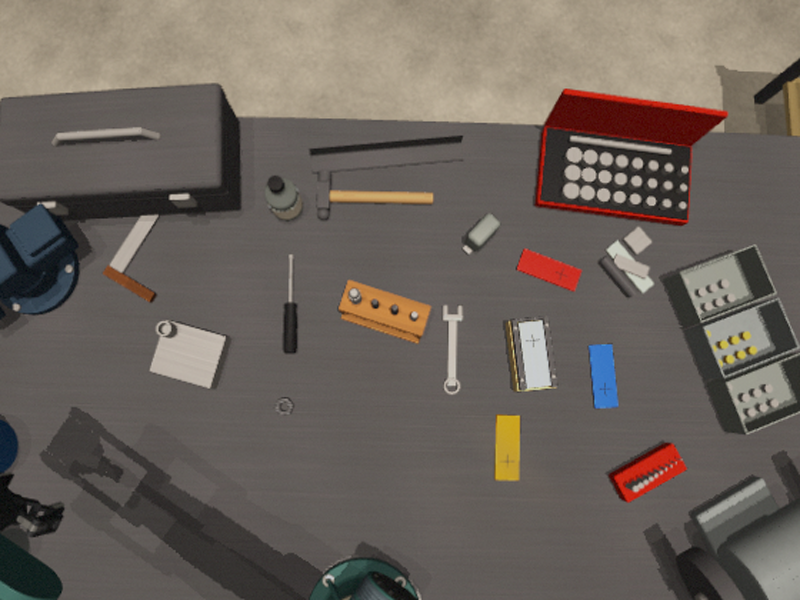

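View pics/scene0.png

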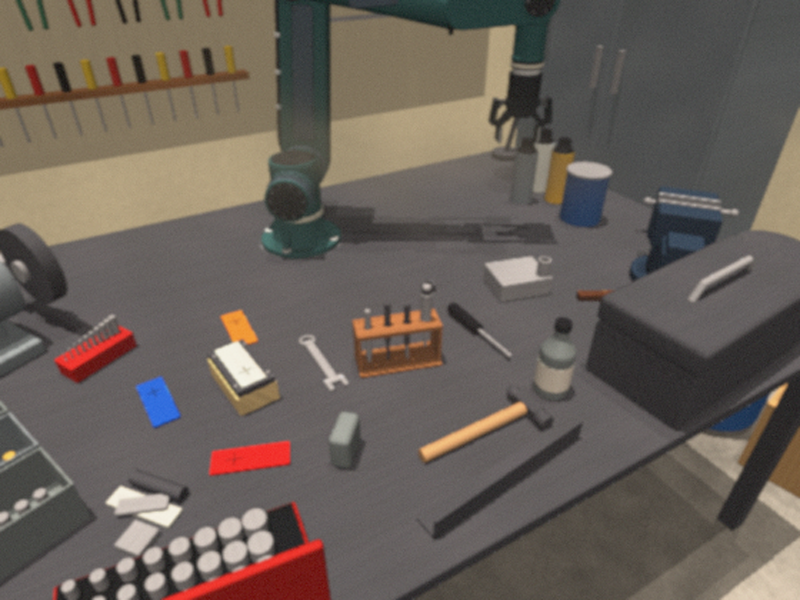

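The top view has x up and y to the left. Holder and grey blank are at about (532,354), block (188,353) with the socket at (165,328), stand (385,310), and the punch in the +y hole (355,293). I'll enlarge these three.

```bash
cat > h.py <<'E'
import numpy as np,cv2,pickle
def ray(f,p):
    K=f["camera_matrix"];k=f["k1"]
    d=np.array([(p[0]-K[0,2])/K[0,0],(p[1]-K[1,2])/K[1,1]]);s=d.copy()
    for _ in range(20): s=d/(1+k*(s@s))
    v=np.array([s[0],s[1],1.])
    if "R" in f: R=np.array(f["R"]);t=np.array(f["t"]);return -R.T@t,R.T@v
    H=np.array(f["hand_eye"]);Rt=np.array(f["ori"]);
    return Rt@H[:3,3]+f["pos"],Rt@H[:3,:3]@v
def at_z(f,p,z):
    o,v=ray(f,p);return o+v*(z-o[2])/v[2]
def proj(f,X):
    X=np.array(X,float);K=f["camera_matrix"]
    if "R" in f: c=np.array(f["R"])@X+f["t"]
    else:
        H=np.array(f["hand_eye"]);Xt=np.array(f["ori"]).T@(X-f["pos"]);c=H[:3,:3].T@(Xt-H[:3,3])
    s=c[:2]/c[2];s=s*(1+f["k1"]*(s@s));return s*K[0,0]+[K[0,2],K[1,2]]
def wrist(tag):
    from cell import read_state,grab_frame
    s=read_state();f=grab_frame("wrist");f["pos"]=np.array(s["ee_pos"]);f["ori"]=np.array(s["orientation"])
    pickle.dump(f,open(tag+".pkl","wb"));cv2.imwrite(f"pics/{tag}.png",f["frame"]);return f
E
python3 - <<'E'
from h import *
F=pickle.load(open("f0.pkl","rb"));f=F["top"]["frame"]
def c(x,y,w,h,s=6): return cv2.resize(f[y:y+h,x:x+w],None,fx=s,fy=s,interpolation=cv2.INTER_CUBIC)
# block origin(100,220) 66x50 ; holder (350,218) 45x60 ; stand (234,192) 72x50
im=np.zeros((600,800,3),np.uint8)
im[0:300,0:396]=c(100,220,66,50); im[0:300,400:800]=c(234,192,66,50)[:, :400] if 0 else np.pad(c(234,192,66,50),((0,0),(0,4),(0,0)))
b=c(345,218,50,50);im[300:600,0:300]=b
cv2.imwrite("pics/crop1.png",im)
E
```

```text
(no output)
```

View pics/crop1.png

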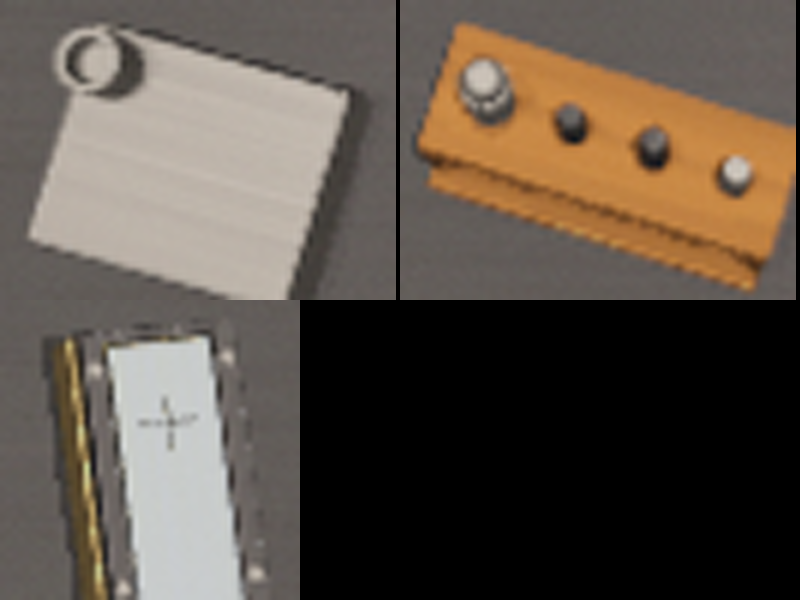

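The crop shows block corners at (348,92), (30,238) and about (290,300), with the socket rim centred at about (88,62). The punch cap top is at (485,76), the cross at (168,423), and the blank's far end spans (108,348) to (208,338).

```bash
python3 - <<'E'
from h import *
F=pickle.load(open("f0.pkl","rb"));f=F["top"]
def P(u,v,o,z,off=(0,0)): return at_z(f,((u-off[0]+.5)/6-.5+o[0],(v-off[1]+.5)/6-.5+o[1]),z)
B=lambda u,v,z=.045:P(u,v,(100,220),z)
S=lambda u,v,z:P(u,v,(234,192),z,(400,0))
H=lambda u,v,z=.055:P(u,v,(345,218),z,(0,300))
np.set_printoptions(precision=4,suppress=True)
a,b,c=B(348,92),B(30,238),B(290,300)
print("blk",a,b,c,"mid",(a+b)/2,np.linalg.norm(a-b),np.linalg.norm(a-c),np.linalg.norm(b-c)); print("edge top yaw",np.degrees(np.arctan2(*(B(105,27)-a)[:2])))
print("socket",B(88,62,.083))
print("cap",S(485,76,.160),"tools",S(571,118,.13),S(653,142,.13),S(736,170,.13))
print("stand corners",S(460,25,.088),S(795,128,.088),S(420,152,.088),S(770,258,.088))
l,r,x=H(108,348),H(208,338),H(168,423);print("blank",l,r,np.linalg.norm(l-r),"cross",x)
# front end in original 800 view: corners approx
s=800/560
q=lambda u,v,z:at_z(f,((u+.5)/s-.5,(v+.5)/s-.5),z)
fl,fr=q(524,390,.055),q(550,387,.055);print("front",fl,fr)
d=(l+r)/2-(fl+fr)/2;print(d,np.linalg.norm(d),np.degrees(np.arctan2(d[1],d[0])))
print("orange",[q(*p,.005) for p in((497,417),(520,417),(496,480),(520,480))])
print("wrench",q(452,388,.008),"nut",q(285,406,.016),"sdr",q(290,350,.02))
E
```

```text
blk [0.5023 0.2698 0.045 ] [0.4344 0.4064 0.045 ] [0.411  0.2899 0.045 ] mid [0.4683 0.3381 0.045 ] 0.1525124746846939 0.09347670516100832 0.11880566682162222
edge top yaw 13.193359280357708
socket [0.509  0.3726 0.083 ]
cap [0.5725 0.0281 0.16  ] tools [ 0.5606 -0.0059  0.13  ] [ 0.5515 -0.0397  0.13  ] [ 0.5409 -0.0739  0.13  ]
stand corners [0.6052 0.0438 0.088 ] [ 0.5645 -0.1001  0.088 ] [0.5501 0.0588 0.088 ] [ 0.5088 -0.0905  0.088 ]
blank [ 0.5397 -0.2684  0.055 ] [ 0.5452 -0.3125  0.055 ] 0.044447041916624214 cross [ 0.5075 -0.2947  0.055 ]
front [ 0.4169 -0.279   0.055 ] [ 0.4233 -0.3266  0.055 ]
[0.1224 0.0123 0.    ] 0.12298550659993575 5.744173056172187
orange [array([ 0.3657, -0.2384,  0.005 ]), array([ 0.3666, -0.2818,  0.005 ]), array([ 0.2498, -0.2374,  0.005 ]), array([ 0.2505, -0.2822,  0.005 ])]
wrench [ 0.4179 -0.1527  0.008 ] nut [0.3768 0.1582 0.016 ] sdr [0.4809 0.153  0.02  ]
```

Emit:
apply_moves:
  series:
    - {"claw": 1, "tx": 7.7, "ty": -26.5, "tz": 0.7, "rz": -18.4}
    - {"claw": 1, "tx": 7.7, "ty": -26.5, "tz": 0.7, "rz": -18.4}
    - {"claw": 1, "tx": 7.7, "ty": -26.5, "tz": 0.7, "rz": -18.4}
    - {"claw": 1, "tx": 7.7, "ty": -26.5, "tz": 0.7, "rz": -18.4}
    - {"claw": 1, "tx": 7.7, "ty": -26.5, "tz": 0.7, "rz": -18.4}
    - {"claw": 1, "tx": 7.7, "ty": -26.5, "tz": 0.7, "rz": -18.4}
    - {"claw": 1, "tx": 7.7, "ty": -26.5, "tz": 0.7, "rz": -18.4}
    - {"claw": 1, "tx": 7.7, "ty": -26.5, "tz": 0.7, "rz": -18.4}
    - {"claw": 1, "tx": 7.7, "ty": -26.5, "tz": 0.7, "rz": -18.4}
    - {"claw": 1, "tx": 7.7, "ty": -26.5, "tz": 0.7, "rz": -18.4}
    - {"claw": 1, "tx": 7.7, "ty": -26.5, "tz": 0.7, "rz": -18.4}
    - {"claw": 1, "tx": 7.7, "ty": -26.5, "tz": 0.7, "rz": -18.4}

```text
schema error: expected keys claw, tx, ty, tz, rx, ry, rz
```

Emit:
apply_moves:
  series:
    - {"claw": 1, "tx": 7.7, "ty": -26.5, "tz": 0.7, "rx": 0, "ry": 0, "rz": -18.4}
    - {"claw": 1, "tx": 7.7, "ty": -26.5, "tz": 0.7, "rx": 0, "ry": 0, "rz": -18.4}
    - {"claw": 1, "tx": 7.7, "ty": -26.5, "tz": 0.7, "rx": 0, "ry": 0, "rz": -18.4}
    - {"claw": 1, "tx": 7.7, "ty": -26.5, "tz": 0.7, "rx": 0, "ry": 0, "rz": -18.4}
    - {"claw": 1, "tx": 7.7, "ty": -26.5, "tz": 0.7, "rx": 0, "ry": 0, "rz": -18.4}
    - {"claw": 1, "tx": 7.7, "ty": -26.5, "tz": 0.7, "rx": 0, "ry": 0, "rz": -18.4}
    - {"claw": 1, "tx": 7.7, "ty": -26.5, "tz": 0.7, "rx": 0, "ry": 0, "rz": -18.4}
    - {"claw": 1, "tx": 7.7, "ty": -26.5, "tz": 0.7, "rx": 0, "ry": 0, "rz": -18.4}
    - {"claw": 1, "tx": 7.7, "ty": -26.5, "tz": 0.7, "rx": 0, "ry": 0, "rz": -18.4}
    - {"claw": 1, "tx": 7.7, "ty": -26.5, "tz": 0.7, "rx": 0, "ry": 0, "rz": -18.4}
    - {"claw": 1, "tx": 7.7, "ty": -26.5, "tz": 0.7, "rx": 0, "ry": 0, "rz": -18.4}
    - {"claw": 1, "tx": 7.7, "ty": -26.5, "tz": 0.7, "rx": 0, "ry": 0, "rz": -18.4}

```text
time: 1.6
ee_pos: [0.4481, -0.2268, 0.249]
orientation: [[-0.907, -0.0, 0.421], [-0.421, 0.003, -0.907], [-0.001, -1.0, -0.002]]
wrist_force: [1.2, 1.0, 1.0]
finger_gap: 0.0
```

Emit:
apply_moves:
  series:
    - {"claw": 1, "tx": 0.7, "ty": -2.4, "tz": 0, "rx": 0, "ry": 0, "rz": -2.2}
    - {"claw": 1, "tx": 0.7, "ty": -2.4, "tz": 0, "rx": 0, "ry": 0, "rz": -2.2}
    - {"claw": 1, "tx": 0.7, "ty": -2.4, "tz": 0, "rx": 0, "ry": 0, "rz": -2.2}
    - {"claw": 1, "tx": 0.7, "ty": -2.4, "tz": 0, "rx": 0, "ry": 0, "rz": -2.2}

```text
time: 2.1
ee_pos: [0.4689, -0.2979, 0.2488]
orientation: [[-0.992, -0.0, 0.13], [-0.13, 0.003, -0.992], [-0.0, -1.0, -0.003]]
wrist_force: [0.4, 0.6, -0.5]
finger_gap: 0.002
```

```bash
python3 - <<'E'
from h import *
f=wrist("w1");print(f["pos"],f["camera_matrix"],f["k1"],f["hand_eye"])
for X in((.4825,-.2975,.055),(.5075,-.2947,.055),(.4225,-.305,.055)):print(proj(f,X))
E
```

```text
[ 0.46888072 -0.29791965  0.24875482] [[305.88301657   0.         278.00876712]
 [  0.         305.88301657 206.90725096]
 [  0.           0.           1.        ]] -0.03064807139116259 [[ 3.85894022e-05  9.49749754e-01  3.13010229e-01 -8.14585897e-02]
 [ 6.34060451e-04 -3.13010190e-01  9.49749556e-01 -1.42638688e-01]
 [ 9.99999798e-01  1.61817139e-04 -6.14277633e-04 -1.22461046e-03]
 [ 0.00000000e+00  0.00000000e+00  0.00000000e+00  1.00000000e+00]]
[281.10023079 170.34725789]
[281.6039191  147.58400618]
[280.63380304 221.09750535]
```

View pics/w1.png

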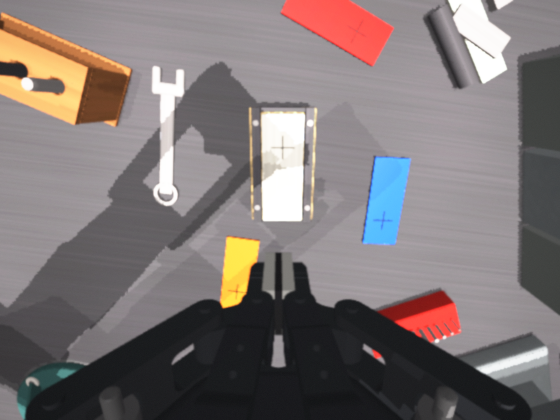

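The cross is at (283,147), front edge at v=221, sides at u=261 and 304, all within about 2 px of my prediction. Next, lower the shut fingers onto the blank.

Emit:
apply_moves:
  series:
    - {"claw": 1, "tx": 0.95, "ty": 0, "tz": -2, "rx": 0, "ry": 0, "rz": 0}
    - {"claw": 1, "tx": 0.95, "ty": 0, "tz": -4, "rx": 0, "ry": 0, "rz": 0}
    - {"claw": 1, "tx": 0.95, "ty": 0, "tz": -5.7, "rx": 0, "ry": 0, "rz": 0}
    - {"claw": 1, "tx": 0.95, "ty": 0, "tz": -6.2, "rx": 0, "ry": 0, "rz": 0}
    - {"claw": 1, "tx": 0.95, "ty": 0, "tz": -6.2, "rx": 0, "ry": 0, "rz": 0}

```text
time: 2.78
ee_pos: [0.4976, -0.2971, 0.0635]
orientation: [[-0.991, 0.0, 0.131], [-0.131, 0.003, -0.991], [-0.001, -1.0, -0.003]]
wrist_force: [-0.3, -0.2, 1.8]
finger_gap: 0.003
```

Emit:
apply_moves:
  series:
    - {"claw": 1, "tx": 0, "ty": 0, "tz": -0.15, "rx": 0, "ry": 0, "rz": 0}
    - {"claw": 1, "tx": 0, "ty": 0, "tz": -0.25, "rx": 0, "ry": 0, "rz": 0}
    - {"claw": 1, "tx": 0, "ty": 0, "tz": -0.25, "rx": 0, "ry": 0, "rz": 0}

```text
time: 3.15
ee_pos: [0.498, -0.2975, 0.0571]
orientation: [[-0.991, 0.002, 0.131], [-0.131, 0.002, -0.991], [-0.002, -1.0, -0.002]]
wrist_force: [-0.3, -0.1, 0.1]
finger_gap: 0.003
```

Emit:
apply_moves:
  series:
    - {"claw": 1, "tx": 0, "ty": 0, "tz": -0.05, "rx": 0, "ry": 0, "rz": 0}
    - {"claw": 1, "tx": 0, "ty": 0, "tz": -0.1, "rx": 0, "ry": 0, "rz": 0}
    - {"claw": 1, "tx": 0, "ty": 0, "tz": -0.1, "rx": 0, "ry": 0, "rz": 0}

```text
time: 3.52
ee_pos: [0.4983, -0.2978, 0.0551]
orientation: [[-0.991, 0.003, 0.131], [-0.131, 0.001, -0.991], [-0.003, -1.0, -0.001]]
wrist_force: [-0.7, 0.1, 4.7]
finger_gap: 0.0
```

Emit:
apply_moves:
  series:
    - {"claw": 1, "tx": 0, "ty": 0, "tz": -0.08, "rx": 0, "ry": 0, "rz": 0}
    - {"claw": 1, "tx": -0.05, "ty": -0.006, "tz": -0.08, "rx": 0, "ry": 0, "rz": 0}
    - {"claw": 1, "tx": -0.15, "ty": -0.02, "tz": -0.08, "rx": 0, "ry": 0, "rz": 0}
    - {"claw": 1, "tx": -0.3, "ty": -0.04, "tz": -0.08, "rx": 0, "ry": 0, "rz": 0}
    - {"claw": 1, "tx": -0.45, "ty": -0.06, "tz": -0.08, "rx": 0, "ry": 0, "rz": 0}
    - {"claw": 1, "tx": -0.5, "ty": -0.065, "tz": -0.08, "rx": 0, "ry": 0, "rz": 0}

```text
time: 4.28
ee_pos: [0.4853, -0.3008, 0.0551]
orientation: [[-0.991, 0.008, 0.131], [-0.131, -0.002, -0.991], [-0.008, -1.0, 0.003]]
wrist_force: [1.4, -0.8, 6.8]
finger_gap: 0.001
```

```bash
python3 - <<'E'
from h import *
f=wrist("w2");g=f["frame"]
for X in((.4075,-.307,.055),(.4225,-.305,.055)):print(proj(f,X))
cv2.imwrite("pics/w2b.png",np.hstack([f["frame"][100:420,140:420]]))
E
```

```text
[273.43935352 382.02224282]
[273.28651963 362.6528448 ]
```

View pics/w2b.png

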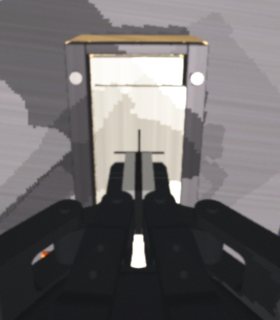

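The blank's rear edge is now well off the back stop (about v=85 against 55), so it slides. Carry on.

Emit:
apply_moves:
  series:
    - {"claw": 1, "tx": -0.1, "ty": -0.01, "tz": -0.08, "rx": 0, "ry": 0, "rz": 0}
    - {"claw": 1, "tx": -0.25, "ty": -0.02, "tz": -0.08, "rx": 0, "ry": 0, "rz": 0}
    - {"claw": 1, "tx": -0.4, "ty": -0.04, "tz": -0.08, "rx": 0, "ry": 0, "rz": 0}
    - {"claw": 1, "tx": -0.55, "ty": -0.06, "tz": -0.08, "rx": 0, "ry": 0, "rz": 0}
    - {"claw": 1, "tx": -0.7, "ty": -0.08, "tz": -0.08, "rx": 0, "ry": 0, "rz": 0}
    - {"claw": 1, "tx": -0.85, "ty": -0.1, "tz": -0.08, "rx": 0, "ry": 0, "rz": 0}
    - {"claw": 1, "tx": -1.0, "ty": -0.12, "tz": -0.08, "rx": 0, "ry": 0, "rz": 0}
    - {"claw": 1, "tx": -1.15, "ty": -0.13, "tz": -0.08, "rx": 0, "ry": 0, "rz": 0}
    - {"claw": 1, "tx": -1.15, "ty": -0.13, "tz": -0.08, "rx": 0, "ry": 0, "rz": 0}

```text
time: 5.45
ee_pos: [0.4524, -0.3056, 0.0551]
orientation: [[-0.991, 0.013, 0.131], [-0.131, -0.004, -0.991], [-0.012, -1.0, 0.006]]
wrist_force: [-0.1, 0.4, 8.0]
finger_gap: 0.002
```

Emit:
apply_moves:
  series:
    - {"claw": 1, "tx": 0, "ty": 0, "tz": 1, "rx": 0, "ry": 0.09, "rz": 0}
    - {"claw": -1, "tx": -0.5, "ty": 0, "tz": 2.5, "rx": 0, "ry": 0.09, "rz": 0}
    - {"claw": -1, "tx": -1.5, "ty": -0.1, "tz": 4, "rx": 0, "ry": 0.09, "rz": 0}
    - {"claw": -1, "tx": -2.05, "ty": -0.1, "tz": 5, "rx": 0, "ry": 0.09, "rz": 0}
    - {"claw": -1, "tx": -2.05, "ty": -0.1, "tz": 5, "rx": 0, "ry": 0.09, "rz": 0}

```text
time: 6.08
ee_pos: [0.3913, -0.3098, 0.2082]
orientation: [[-0.992, 0.005, 0.13], [-0.13, -0.009, -0.991], [-0.004, -1.0, 0.01]]
wrist_force: [1.1, 0.7, -0.3]
finger_gap: 0.845
```

```bash
python3 - <<'E'
from h import *
f=wrist("w3");print(f["pos"])
for X in((.377,-.311,.055),(.391,-.309,.055),(.462,-.301,.055)):print(proj(f,X))
cv2.imwrite("pics/w3b.png",cv2.resize(f["frame"][100:400,140:420],None,fx=2,fy=2,interpolation=cv2.INTER_CUBIC))
E
```

```text
[ 0.39131256 -0.30977286  0.20824518]
[277.30213996 205.8615561 ]
[277.12745678 192.43937565]
[278.44104176 118.54306024]
```

View pics/w3b.png

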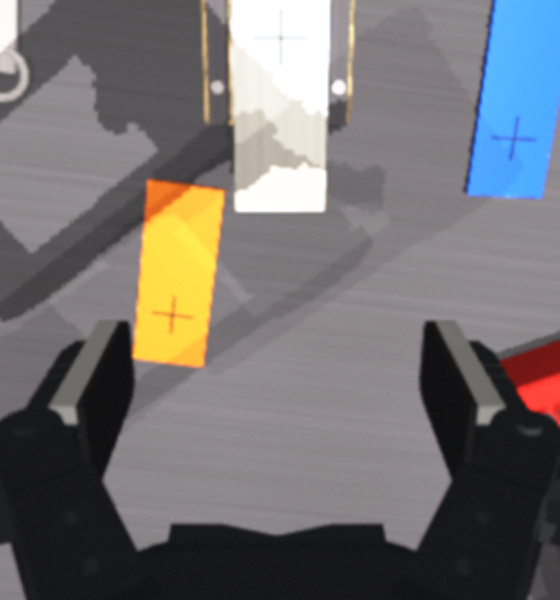

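Front edge at v≈205 and centre u≈280, so the overhang is about 44 mm and the blank is straight. It sits about 2.5 mm towards -y of my estimate.

Emit:
apply_moves:
  grip_force: 70
  series:
    - {"claw": -1, "tx": 0, "ty": -0.08, "tz": -2, "rx": 0.06, "ry": 0, "rz": 0}
    - {"claw": -1, "tx": 0, "ty": -0.08, "tz": -4, "rx": 0.06, "ry": 0, "rz": 0}
    - {"claw": -1, "tx": 0, "ty": -0.08, "tz": -5.4, "rx": 0.06, "ry": 0, "rz": 0}
    - {"claw": -1, "tx": 0, "ty": -0.08, "tz": -5.9, "rx": 0.06, "ry": 0, "rz": 0}
    - {"claw": -1, "tx": 0, "ty": -0.08, "tz": -5.9, "rx": 0.06, "ry": 0, "rz": 0}
    - {"claw": 1, "tx": 0, "ty": -0.08, "tz": -5.9, "rx": 0.06, "ry": 0, "rz": 0}
    - {"claw": 1, "tx": 0, "ty": -0.08, "tz": -5.9, "rx": 0.06, "ry": 0, "rz": 0}
    - {"claw": 1, "tx": 0, "ty": -0.08, "tz": -5.9, "rx": 0.06, "ry": 0, "rz": 0}
    - {"claw": 1, "tx": 0, "ty": -0.08, "tz": -5.9, "rx": 0.06, "ry": 0, "rz": 0}
    - {"claw": 1, "tx": 0, "ty": -0.08, "tz": -5.9, "rx": 0.06, "ry": 0, "rz": 0}

```text
time: 7.38
ee_pos: [0.3921, -0.3124, 0.0304]
orientation: [[-0.991, 0.005, 0.13], [-0.13, -0.0, -0.991], [-0.005, -1.0, 0.001]]
wrist_force: [0.0, 0.0, 6.0]
finger_gap: 0.503
```

Emit:
apply_moves:
  series:
    - {"claw": 1, "tx": 0, "ty": 0, "tz": 0.3, "rx": 0, "ry": 0, "rz": 0}
    - {"claw": 1, "tx": 0, "ty": 0, "tz": 1.2, "rx": 0, "ry": 0, "rz": 0}
    - {"claw": 1, "tx": 0, "ty": 0, "tz": 2.5, "rx": 0, "ry": 0, "rz": 0}
    - {"claw": 1, "tx": 0, "ty": 0, "tz": 4, "rx": 0, "ry": 0, "rz": 0}
    - {"claw": 1, "tx": 0, "ty": 0, "tz": 5.5, "rx": 0, "ry": 0, "rz": 0}
    - {"claw": 1, "tx": 0, "ty": 0, "tz": 6.3, "rx": 0, "ry": 0, "rz": 0}
    - {"claw": 1, "tx": 0, "ty": 1, "tz": 6.3, "rx": 0, "ry": 0, "rz": 0.5}
    - {"claw": 1, "tx": 0.1, "ty": 2.5, "tz": 6.3, "rx": 0, "ry": 0, "rz": 1.2}
    - {"claw": 1, "tx": 0.2, "ty": 4, "tz": 6.3, "rx": 0, "ry": 0, "rz": 2}

```text
time: 8.5
ee_pos: [0.3975, -0.191, 0.219]
orientation: [[-0.916, 0.004, 0.401], [-0.401, 0.002, -0.916], [-0.004, -1.0, -0.001]]
wrist_force: [0.9, 1.0, -1.5]
finger_gap: 0.504
```

```bash
python3 - <<'E'
from h import *
f=wrist("w4");print(f["pos"])
from cell import read_state;print(read_state()["q"])
cv2.imwrite("pics/w4b.png",cv2.resize(f["frame"][60:380,100:460],None,fx=1.5,fy=1.5,interpolation=cv2.INTER_CUBIC))
E
```

```text
[ 0.39748644 -0.19102147  0.21899966]
[-32.83451018  -9.24512654  93.67832785   0.489062    95.60055081
  33.1469732 ]
```

View pics/w4b.png

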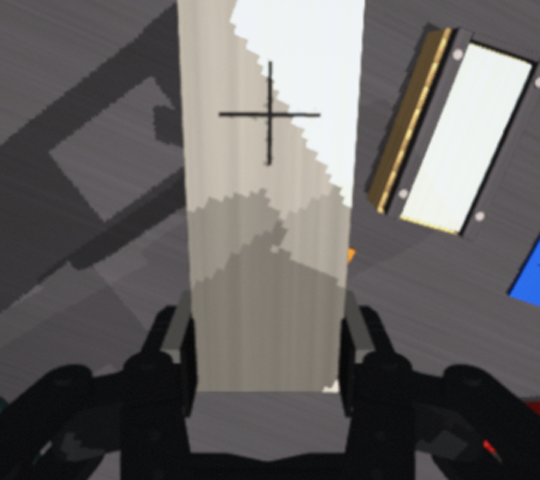

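The blank is held level and centred, with its cross at (279,135); the holder with its two blanks is undisturbed. Carry it to the block.

Emit:
apply_moves:
  series:
    - {"claw": 1, "tx": 0, "ty": 1, "tz": 0, "rx": 0, "ry": 0, "rz": 0.4}
    - {"claw": 1, "tx": 0.1, "ty": 2.5, "tz": 0, "rx": 0, "ry": 0, "rz": 1}
    - {"claw": 1, "tx": 0.2, "ty": 4, "tz": 0, "rx": 0, "ry": 0, "rz": 1.7}
    - {"claw": 1, "tx": 0.4, "ty": 5.6, "tz": 0, "rx": 0, "ry": 0, "rz": 2.5}
    - {"claw": 1, "tx": 0.5, "ty": 7.2, "tz": 0, "rx": 0, "ry": 0, "rz": 3.3}
    - {"claw": 1, "tx": 0.6, "ty": 8.8, "tz": 0, "rx": 0, "ry": 0, "rz": 4}
    - {"claw": 1, "tx": 0.7, "ty": 10.4, "tz": 0, "rx": 0, "ry": 0, "rz": 4.7}
    - {"claw": 1, "tx": 0.8, "ty": 12, "tz": 0, "rx": 0, "ry": 0, "rz": 5.4}
    - {"claw": 1, "tx": 1, "ty": 13.5, "tz": 0, "rx": 0, "ry": 0, "rz": 6.1}
    - {"claw": 1, "tx": 1.1, "ty": 14.6, "tz": 0, "rx": 0, "ry": 0, "rz": 6.6}
    - {"claw": 1, "tx": 1.1, "ty": 15.1, "tz": 0, "rx": 0, "ry": 0, "rz": 6.75}
    - {"claw": 1, "tx": 1.1, "ty": 15.1, "tz": 0, "rx": 0, "ry": 0, "rz": 6.75}

```text
time: 10.05
ee_pos: [0.4302, 0.267, 0.2188]
orientation: [[-0.207, -0.005, 0.978], [-0.978, 0.006, -0.207], [-0.005, -1.0, -0.006]]
wrist_force: [0.8, -0.5, -0.8]
finger_gap: 0.509
```

```bash
python3 - <<'E'
from h import *
f=wrist("w5");print(f["pos"])
cv2.imwrite("pics/w5b.png",cv2.resize(f["frame"],(784,588),interpolation=cv2.INTER_CUBIC))
c=np.array([.468,.338]);a=np.radians(-12.5);u=np.array([np.cos(a),np.sin(a)]);v=np.array([-u[1],u[0]])
for p in((-.05,-.06),(.05,-.06),(.05,.06),(-.05,.06)):print(p,proj(f,[*(c+u*p[0]+v*p[1]),.045])*1.4)
E
```

```text
[0.43023744 0.26699808 0.21877459]
(-0.05, -0.06) [352.06380642 240.08712315]
(0.05, -0.06) [485.23351486 241.60611993]
(0.05, 0.06) [498.60593739  65.52758568]
(-0.05, 0.06) [349.38541688  63.6141306 ]
```

View pics/w5b.png

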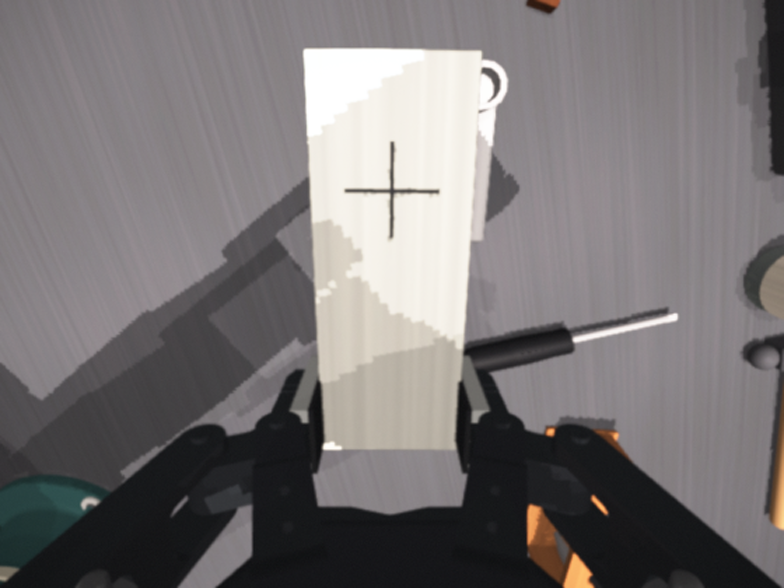

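The block's corner shows at (482,240), against a predicted (485,242), and the socket rim is at (487,87), so the block estimate holds to about 2 mm. Lower it.

Emit:
apply_moves:
  series:
    - {"claw": 1, "tx": -0.05, "ty": -0.17, "tz": -1.5, "rx": 0, "ry": 0, "rz": 0}
    - {"claw": 1, "tx": -0.05, "ty": -0.17, "tz": -3.2, "rx": 0, "ry": 0, "rz": 0}
    - {"claw": 1, "tx": -0.05, "ty": -0.17, "tz": -4.8, "rx": 0, "ry": 0, "rz": 0}
    - {"claw": 1, "tx": -0.05, "ty": -0.17, "tz": -5.8, "rx": 0, "ry": 0, "rz": 0}
    - {"claw": 1, "tx": -0.05, "ty": -0.17, "tz": -6.25, "rx": 0, "ry": 0, "rz": 0}
    - {"claw": 1, "tx": -0.05, "ty": -0.17, "tz": -6.3, "rx": 0, "ry": 0, "rz": 0}
    - {"claw": 1, "tx": -0.05, "ty": -0.17, "tz": -6.3, "rx": 0, "ry": 0, "rz": 0}

```text
time: 10.98
ee_pos: [0.4301, 0.2614, 0.0316]
orientation: [[-0.208, -0.002, 0.978], [-0.978, 0.008, -0.208], [-0.007, -1.0, -0.003]]
wrist_force: [0.3, 1.1, -0.8]
finger_gap: 0.502
```

Emit:
apply_moves:
  series:
    - {"claw": 1, "tx": 0, "ty": 0, "tz": -0.05, "rx": 0, "ry": 0, "rz": 0}
    - {"claw": 1, "tx": 0, "ty": 0, "tz": -0.12, "rx": 0, "ry": 0, "rz": 0}
    - {"claw": 1, "tx": 0, "ty": 0, "tz": -0.12, "rx": 0, "ry": 0, "rz": 0}

```text
time: 11.35
ee_pos: [0.4302, 0.2615, 0.0282]
orientation: [[-0.208, -0.001, 0.978], [-0.978, 0.008, -0.208], [-0.007, -1.0, -0.003]]
wrist_force: [-0.1, -0.5, -1.0]
finger_gap: 0.506
```

Emit:
apply_moves:
  series:
    - {"claw": 1, "tx": 0, "ty": 0, "tz": -0.05, "rx": -0.05, "ry": 0.01, "rz": 0}
    - {"claw": 1, "tx": 0, "ty": 0, "tz": -0.1, "rx": -0.05, "ry": 0.01, "rz": 0}
    - {"claw": 1, "tx": 0, "ty": 0, "tz": -0.1, "rx": -0.05, "ry": 0.01, "rz": 0}

```text
time: 11.72
ee_pos: [0.4306, 0.2618, 0.0261]
orientation: [[-0.208, -0.002, 0.978], [-0.978, 0.001, -0.208], [-0.001, -1.0, -0.002]]
wrist_force: [-0.6, -0.6, 3.6]
finger_gap: 0.505
```

Emit:
apply_moves:
  series:
    - {"claw": 1, "tx": 0, "ty": 0, "tz": -0.05, "rx": 0, "ry": 0, "rz": 0}
    - {"claw": 0.5, "tx": 0, "ty": 0, "tz": -0.03, "rx": 0, "ry": 0, "rz": 0}
    - {"claw": -0.3, "tx": 0, "ty": 0, "tz": 0, "rx": 0, "ry": 0, "rz": 0}
    - {"claw": -1, "tx": 0, "ty": 0, "tz": 0, "rx": 0, "ry": 0, "rz": 0}
    - {"claw": -1, "tx": 0, "ty": 0, "tz": 0, "rx": 0, "ry": 0, "rz": 0}
    - {"claw": -1, "tx": 0, "ty": 0, "tz": 0, "rx": 0, "ry": 0, "rz": 0}

```text
time: 12.48
ee_pos: [0.4305, 0.2617, 0.0259]
orientation: [[-0.208, -0.002, 0.978], [-0.978, 0.001, -0.208], [-0.0, -1.0, -0.002]]
wrist_force: [-0.8, -0.7, -0.3]
finger_gap: 0.998
```

Emit:
apply_moves:
  series:
    - {"claw": -1, "tx": 0, "ty": 0, "tz": 0.8, "rx": 0, "ry": 0, "rz": 0}
    - {"claw": -1, "tx": 0, "ty": 0, "tz": 2.5, "rx": 0, "ry": 0, "rz": 0}
    - {"claw": -1, "tx": 0, "ty": 0, "tz": 4, "rx": 0, "ry": 0, "rz": 0}
    - {"claw": -1, "tx": 0, "ty": 0, "tz": 5.5, "rx": 0, "ry": 0, "rz": 0}
    - {"claw": -1, "tx": 0, "ty": 0, "tz": 7.3, "rx": 0, "ry": 0, "rz": 0}
    - {"claw": -1, "tx": 0, "ty": 0, "tz": 7.3, "rx": 0, "ry": 0, "rz": 0}
    - {"claw": -1, "tx": 0, "ty": 0, "tz": 7.3, "rx": 0, "ry": 0, "rz": 0}

```text
time: 13.35
ee_pos: [0.4303, 0.2616, 0.2443]
orientation: [[-0.208, -0.003, 0.978], [-0.978, 0.001, -0.208], [-0.0, -1.0, -0.003]]
wrist_force: [-0.3, -0.9, -0.7]
finger_gap: 0.999
```

```bash
python3 - <<'E'
from h import *
from cell import grab_frame
f=wrist("w6");print(f["pos"],f["ori"])
g=grab_frame("top");pickle.dump(g,open("t6.pkl","wb"))
a=cv2.resize(f["frame"][40:290,170:390],None,fx=2,fy=2,interpolation=cv2.INTER_CUBIC)
b=cv2.resize(g["frame"][210:282,95:165],None,fx=5,fy=5,interpolation=cv2.INTER_CUBIC)
im=np.zeros((500,790,3),np.uint8);im[:,:440]=a;im[:360,440:790]=b
cv2.imwrite("pics/w6b.png",im)
E
```

```text
[0.43027078 0.26163811 0.24433918] [[-2.07906596e-01 -2.56521084e-03  9.78145320e-01]
 [-9.78148671e-01  7.05623939e-04 -2.07905458e-01]
 [-1.56881420e-04 -9.99996461e-01 -2.65586144e-03]]
```

View pics/w6b.png

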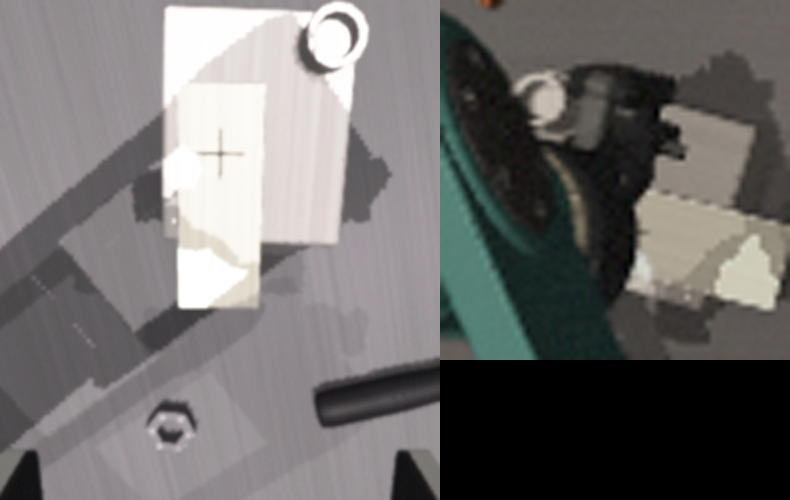

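The blank lies flat, clear of the socket, overhanging the -y side, with its cross at crop (220.5,154). Now compute the cross and the punch grasp.

```bash
python3 - <<'E'
from h import *
np.set_printoptions(precision=4,suppress=True)
f=pickle.load(open("w6.pkl","rb"))
P=lambda u,v,z:at_z(f,((u+.5)/2-.5+170,(v+.5)/2-.5+40),z)
x=P(220.5,154,.05);print("cross",x)
fr=(P(178,307,.05)+P(259,307,.05))/2;bk=(P(178,85,.05)+P(265,85,.05))/2
print("front",fr,"back",bk,np.linalg.norm(fr-bk),"cross from front",np.linalg.norm(x-fr))
print("released-TCP prediction", np.array([.4305,.2617])+ np.array([.208,.978])*.070)
print("corner",P(337,243,.045),"socket",P(336,34,.083))
E
```

```text
cross [0.4473 0.3312 0.05  ]
front [0.4289 0.2491 0.05  ] back [0.4549 0.3646 0.05  ] 0.11842714047871593 cross from front 0.08418096282421912
released-TCP prediction [0.4451 0.3302]
corner [0.5014 0.2704 0.045 ] socket [0.5095 0.3729 0.083 ]
```

Emit:
apply_moves:
  series:
    - {"claw": -1, "tx": 0.7, "ty": -1.1, "tz": 0, "rx": 0, "ry": 0, "rz": -0.1}
    - {"claw": -1, "tx": 1.7, "ty": -2.8, "tz": 0, "rx": 0, "ry": 0, "rz": -0.3}
    - {"claw": -1, "tx": 2.7, "ty": -4.4, "tz": 0, "rx": 0, "ry": 0, "rz": -0.5}
    - {"claw": -1, "tx": 3.6, "ty": -6, "tz": 0, "rx": 0, "ry": 0, "rz": -0.5}
    - {"claw": -1, "tx": 4.4, "ty": -7.2, "tz": 0, "rx": 0, "ry": 0, "rz": -0.5}
    - {"claw": -1, "tx": 4.72, "ty": -7.75, "tz": -0.5, "rx": 0, "ry": 0, "rz": -0.5}
    - {"claw": -1, "tx": 4.72, "ty": -7.75, "tz": -1.2, "rx": 0, "ry": 0, "rz": -0.5}
    - {"claw": -1, "tx": 4.72, "ty": -7.75, "tz": -1.2, "rx": 0, "ry": 0, "rz": -0.5}

```text
time: 14.45
ee_pos: [0.5691, 0.0294, 0.2023]
orientation: [[-0.275, -0.014, 0.961], [-0.961, 0.001, -0.275], [0.003, -1.0, -0.014]]
wrist_force: [0.3, -0.4, 0.1]
finger_gap: 1.001
```

```bash
python3 - <<'E'
from h import *
f=wrist("w7");print(f["pos"],f["ori"].round(3))
for X in((.572,.029,.16),(.5606,-.0059,.13),(.572,.029,.088)):print(proj(f,X))
p=proj(f,(.572,.029,.16));x,y=int(p[0])-70,int(p[1])-70
print(x,y);cv2.imwrite("pics/w7b.png",cv2.resize(f["frame"][max(y,0):y+160,x:x+140],None,fx=3.5,fy=3.5,interpolation=cv2.INTER_CUBIC))
E
```

```text
[0.56905471 0.02937756 0.20226596] [[-0.275 -0.014  0.961]
 [-0.961  0.001 -0.275]
 [ 0.003 -1.    -0.014]]
[282.8456455  236.63821867]
[280.80979183 263.73368378]
[282.65887898 203.23881953]
212 166
```

View pics/w7b.png

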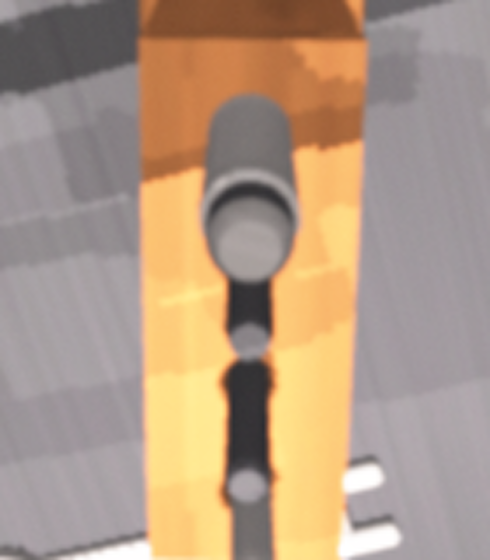

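Cap centre is at (283,234), within 2 mm of the estimate and in line with the jaws. Descend and grip.

Emit:
apply_moves:
  grip_force: 80
  series:
    - {"claw": -1, "tx": 0.13, "ty": 0.04, "tz": -0.5, "rx": 0, "ry": -0.1, "rz": 0}
    - {"claw": -1, "tx": 0.13, "ty": 0.04, "tz": -1.5, "rx": 0, "ry": -0.1, "rz": 0}
    - {"claw": -1, "tx": 0.13, "ty": 0.04, "tz": -2.5, "rx": 0, "ry": -0.1, "rz": 0}
    - {"claw": -1, "tx": 0.13, "ty": 0.04, "tz": -3.1, "rx": 0, "ry": -0.1, "rz": 0}
    - {"claw": -1, "tx": 0.13, "ty": 0.04, "tz": -3.1, "rx": 0, "ry": -0.1, "rz": 0}
    - {"claw": -1, "tx": 0.13, "ty": 0.04, "tz": -3.1, "rx": 0, "ry": -0.1, "rz": 0}

```text
time: 15.25
ee_pos: [0.5747, 0.0309, 0.1128]
orientation: [[-0.274, 0.006, 0.962], [-0.962, 0.0, -0.275], [-0.002, -1.0, 0.006]]
wrist_force: [-0.2, -0.0, 0.2]
finger_gap: 1.0
```

Emit:
apply_moves:
  grip_force: 80
  series:
    - {"claw": -1, "tx": -0.05, "ty": 0, "tz": -0.15, "rx": 0, "ry": 0.04, "rz": 0}
    - {"claw": 0, "tx": -0.05, "ty": 0, "tz": -0.15, "rx": 0, "ry": 0.04, "rz": 0}
    - {"claw": 0.3, "tx": -0.05, "ty": 0, "tz": -0.15, "rx": 0, "ry": 0.04, "rz": 0}
    - {"claw": 1, "tx": -0.05, "ty": 0, "tz": -0.15, "rx": 0, "ry": 0.04, "rz": 0}
    - {"claw": 1, "tx": -0.05, "ty": 0, "tz": -0.15, "rx": 0, "ry": 0.04, "rz": 0}
    - {"claw": 1, "tx": -0.05, "ty": 0, "tz": -0.15, "rx": 0, "ry": 0.04, "rz": 0}
    - {"claw": 1, "tx": -0.05, "ty": 0, "tz": -0.15, "rx": 0, "ry": 0.04, "rz": 0}

```text
time: 16.12
ee_pos: [0.5734, 0.0309, 0.1086]
orientation: [[-0.274, 0.001, 0.962], [-0.962, 0.0, -0.274], [-0.0, -1.0, 0.001]]
wrist_force: [-0.3, -0.4, 2.0]
finger_gap: 0.222
```

Emit:
apply_moves:
  series:
    - {"claw": 1, "tx": 0, "ty": 0, "tz": 0.3, "rx": 0, "ry": 0, "rz": 0}
    - {"claw": 1, "tx": 0, "ty": 0, "tz": 1, "rx": 0, "ry": 0, "rz": 0}
    - {"claw": 1, "tx": 0, "ty": 0, "tz": 2, "rx": 0, "ry": 0, "rz": 0}
    - {"claw": 1, "tx": 0, "ty": 0, "tz": 3, "rx": 0, "ry": 0, "rz": 0}
    - {"claw": 1, "tx": 0, "ty": 0, "tz": 4, "rx": 0, "ry": 0, "rz": 0}
    - {"claw": 1, "tx": 0, "ty": 0, "tz": 4.8, "rx": 0, "ry": 0, "rz": 0}
    - {"claw": 1, "tx": 0, "ty": 0, "tz": 5, "rx": 0, "ry": 0, "rz": 0}

```text
time: 17.0
ee_pos: [0.574, 0.0309, 0.2608]
orientation: [[-0.274, 0.004, 0.962], [-0.962, 0.0, -0.274], [-0.001, -1.0, 0.004]]
wrist_force: [0.8, 0.7, -2.5]
finger_gap: 0.226
```

Emit:
apply_moves:
  series:
    - {"claw": 1, "tx": -0.3, "ty": 0.8, "tz": 0, "rx": 0, "ry": 0, "rz": 0}
    - {"claw": 1, "tx": -0.9, "ty": 2.2, "tz": 0, "rx": 0, "ry": 0, "rz": 0}
    - {"claw": 1, "tx": -1.5, "ty": 3.6, "tz": 0, "rx": 0, "ry": 0, "rz": 0}
    - {"claw": 1, "tx": -2.1, "ty": 5, "tz": 0, "rx": 0, "ry": 0, "rz": 0}
    - {"claw": 1, "tx": -2.7, "ty": 6.4, "tz": 0, "rx": 0, "ry": 0, "rz": 0}
    - {"claw": 1, "tx": -3.3, "ty": 7.8, "tz": 0, "rx": 0, "ry": 0, "rz": 0}
    - {"claw": 1, "tx": -3.8, "ty": 9.1, "tz": 0, "rx": 0, "ry": 0, "rz": 0}
    - {"claw": 1, "tx": -4.1, "ty": 9.8, "tz": -0.7, "rx": 0, "ry": 0, "rz": 0}
    - {"claw": 1, "tx": -4.2, "ty": 10, "tz": -1.7, "rx": 0, "ry": 0, "rz": 0}
    - {"claw": 1, "tx": -4.2, "ty": 10, "tz": -2.5, "rx": 0, "ry": 0, "rz": 0}
    - {"claw": 1, "tx": -4.2, "ty": 10, "tz": -3, "rx": 0, "ry": 0, "rz": 0}
    - {"claw": 1, "tx": -4.2, "ty": 10, "tz": -3, "rx": 0, "ry": 0, "rz": 0}

```text
time: 18.5
ee_pos: [0.4471, 0.3302, 0.1688]
orientation: [[-0.275, 0.001, 0.962], [-0.962, -0.002, -0.275], [0.002, -1.0, 0.001]]
wrist_force: [0.4, 0.0, -2.8]
finger_gap: 0.226
```

```bash
python3 - <<'E'
from h import *
f=wrist("w8");print(f["pos"],f["ori"].round(3))
tip=f["pos"]+[0,0,.022-.1086];print(tip,"tip",proj(f,tip),"cross",proj(f,(.4473,.3312,.05)))
p=proj(f,tip);x,y=int(p[0])-50,max(int(p[1])-75,0)
print(x,y);cv2.imwrite("pics/w8b.png",cv2.resize(f["frame"][y:y+120,x:x+100],None,fx=5,fy=5,interpolation=cv2.INTER_CUBIC))
E
```

```text
[0.44709341 0.33018481 0.16877387] [[-0.275  0.001  0.962]
 [-0.962 -0.002 -0.275]
 [ 0.002 -1.     0.001]]
[0.44709341 0.33018481 0.08217387] tip [277.36887841 214.52580569] cross [277.25909084 201.25731764]
227 139
```

View pics/w8b.png

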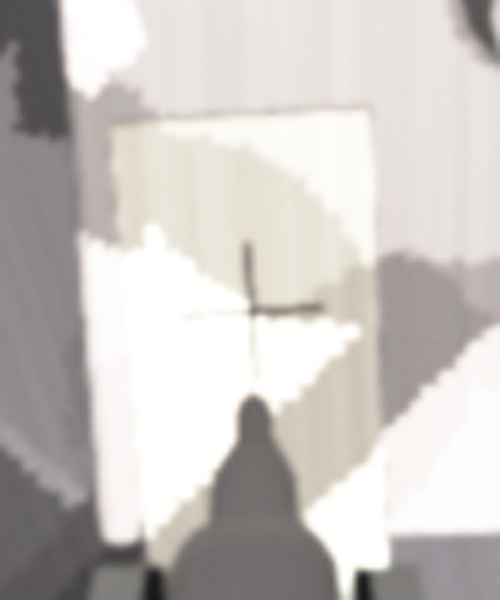

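Cross at crop (253,311), where predicted; the tip at (255,396) is about 3 px lower in the picture than assumed, so the punch sits about 2–3 mm off the TCP axis. Compute the shift.

```bash
python3 - <<'E'
from h import *
f=pickle.load(open("w8.pkl","rb"))
t=at_z(f,(277.7,217.6),.0822);c=at_z(f,(277.3,200.9),.05);print(t,c,c-t,(c-t)/.03)
E
```

```text
[0.44663182 0.32761422 0.0822    ] [0.44742736 0.33151156 0.05      ] [ 0.00079554  0.00389734 -0.0322    ] [ 0.02651813  0.12991125 -1.07333333]
```

Emit:
apply_moves:
  series:
    - {"claw": 1, "tx": 0.03, "ty": 0.13, "tz": -0.3, "rx": 0, "ry": 0, "rz": 0}
    - {"claw": 1, "tx": 0.03, "ty": 0.13, "tz": -0.6, "rx": 0, "ry": 0, "rz": 0}
    - {"claw": 1, "tx": 0.03, "ty": 0.13, "tz": -0.85, "rx": 0, "ry": 0, "rz": 0}
    - {"claw": 1, "tx": 0.03, "ty": 0.13, "tz": -0.9, "rx": 0, "ry": 0, "rz": 0}
    - {"claw": 1, "tx": 0.03, "ty": 0.13, "tz": -0.9, "rx": 0, "ry": 0, "rz": 0}

```text
time: 19.18
ee_pos: [0.4487, 0.3345, 0.1433]
orientation: [[-0.275, 0.003, 0.961], [-0.961, -0.001, -0.275], [-0.0, -1.0, 0.003]]
wrist_force: [-0.5, 0.5, -0.7]
finger_gap: 0.229
```

```bash
python3 - <<'E'
from h import *
f=wrist("w9");print(f["pos"],f["ori"].round(3))
tip=f["pos"]+[-.0005,-.0026,.022-.1086];print(tip,proj(f,tip),proj(f,(.4474,.3315,.05)))
p=proj(f,tip);x,y=int(p[0])-25,int(p[1])-30
print(x,y);cv2.imwrite("pics/w9b.png",cv2.resize(f["frame"][y:y+50,x:x+50],None,fx=12,fy=12,interpolation=cv2.INTER_CUBIC))
E
```

```text
[0.44874438 0.33449583 0.14331129] [[-0.275  0.003  0.961]
 [-0.961 -0.001 -0.275]
 [-0.    -1.     0.003]]
[0.44824438 0.33189583 0.05671129] [277.45253031 217.85303315] [276.57320151 215.71580788]
252 187
```

View pics/w9b.png

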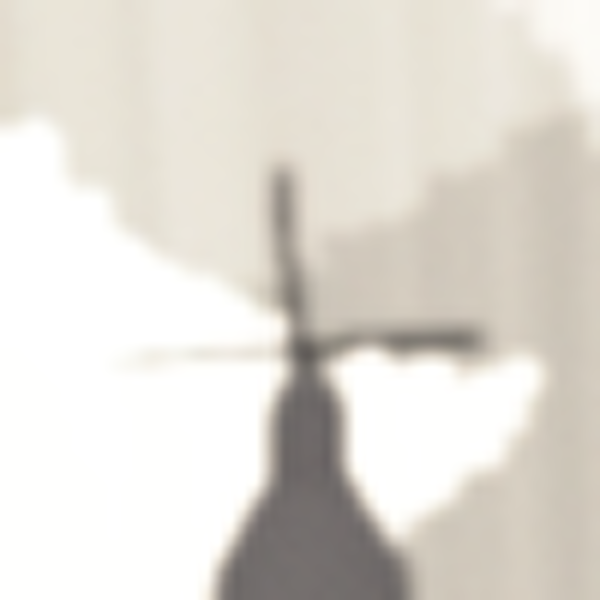

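The tip apex at about (308,368) matches the model; the cross centre is at (300,346). A correction of -0.7 mm in x remains, so approach contact and check the pose.

Emit:
apply_moves:
  series:
    - {"claw": 1, "tx": -0.025, "ty": 0, "tz": -0.1, "rx": 0, "ry": 0, "rz": 0}
    - {"claw": 1, "tx": -0.025, "ty": 0, "tz": -0.18, "rx": 0, "ry": 0, "rz": 0}
    - {"claw": 1, "tx": -0.025, "ty": 0, "tz": -0.18, "rx": 0, "ry": 0, "rz": 0}
    - {"claw": 1, "tx": -0.025, "ty": 0, "tz": -0.18, "rx": 0, "ry": 0, "rz": 0}

```text
time: 19.73
ee_pos: [0.4482, 0.3346, 0.1383]
orientation: [[-0.275, 0.004, 0.962], [-0.962, -0.0, -0.275], [-0.001, -1.0, 0.004]]
wrist_force: [-0.1, 0.3, -1.9]
finger_gap: 0.228
```

```bash
python3 - <<'E'
from cell import *
s=read_state();print(s["ee_pos"],s["wrist_force"],s["orientation"])
E
```

```text
[0.4481711  0.33460059 0.13825875] [-0.08318627  0.32028781 -1.882759  ] [[-2.74755605e-01  3.93836605e-03  9.61506031e-01]
 [-9.61513786e-01 -3.22137940e-04 -2.74756502e-01]
 [-7.72354105e-04 -9.99992193e-01  3.87530245e-03]]
```

Emit:
apply_moves:
  series:
    - {"claw": 1, "tx": -0.01, "ty": -0.01, "tz": -0.07, "rx": 0, "ry": 0, "rz": 0}
    - {"claw": 1, "tx": -0.01, "ty": -0.01, "tz": -0.14, "rx": 0, "ry": 0, "rz": 0}
    - {"claw": 1, "tx": -0.01, "ty": -0.01, "tz": -0.21, "rx": 0, "ry": 0, "rz": 0}
    - {"claw": 1, "tx": -0.01, "ty": -0.01, "tz": -0.28, "rx": 0, "ry": 0, "rz": 0}
    - {"claw": 1, "tx": -0.01, "ty": -0.01, "tz": -0.35, "rx": 0, "ry": 0, "rz": 0}
    - {"claw": 1, "tx": -0.01, "ty": -0.01, "tz": -0.41, "rx": 0, "ry": 0, "rz": 0}
    - {"claw": 1, "tx": -0.01, "ty": -0.01, "tz": -0.46, "rx": 0, "ry": 0, "rz": 0}

```text
time: 20.6
ee_pos: [0.4483, 0.3347, 0.1264]
orientation: [[-0.275, 0.006, 0.962], [-0.962, 0.001, -0.275], [-0.003, -1.0, 0.005]]
wrist_force: [-1.8, -0.8, 9.0]
finger_gap: 0.227
```

Push is about 11 N at about 10 mm of travel, exactly on the spring curve and not yet snapped. Continue.

Emit:
apply_moves:
  series:
    - {"claw": 1, "tx": 0, "ty": 0, "tz": -0.08, "rx": 0, "ry": 0, "rz": 0}
    - {"claw": 1, "tx": 0, "ty": 0, "tz": -0.14, "rx": 0, "ry": 0, "rz": 0}
    - {"claw": 1, "tx": 0, "ty": 0, "tz": -0.19, "rx": 0, "ry": 0, "rz": 0}
    - {"claw": 1, "tx": 0, "ty": 0, "tz": -0.22, "rx": 0, "ry": 0, "rz": 0}
    - {"claw": 1, "tx": 0, "ty": 0, "tz": -0.22, "rx": 0, "ry": 0, "rz": 0}

```text
time: 21.22
ee_pos: [0.4492, 0.3351, 0.1219]
orientation: [[-0.275, 0.009, 0.961], [-0.962, 0.002, -0.275], [-0.005, -1.0, 0.008]]
wrist_force: [-1.7, -0.6, 8.1]
finger_gap: 0.224
```

The push is down to about 10 N at about 14.7 mm, so it snapped. One more small press confirms it, then lift.

Emit:
apply_moves:
  series:
    - {"claw": 1, "tx": 0, "ty": 0, "tz": -0.1, "rx": 0, "ry": 0, "rz": 0}
    - {"claw": 1, "tx": 0, "ty": 0, "tz": -0.16, "rx": 0, "ry": 0, "rz": 0}
    - {"claw": 1, "tx": 0, "ty": 0, "tz": -0.16, "rx": 0, "ry": 0, "rz": 0}

```text
time: 21.6
ee_pos: [0.4497, 0.3353, 0.1194]
orientation: [[-0.275, 0.011, 0.961], [-0.962, 0.003, -0.275], [-0.006, -1.0, 0.01]]
wrist_force: [-2.9, -1.7, 10.2]
finger_gap: 0.225
```

Emit:
apply_moves:
  series:
    - {"claw": 1, "tx": 0, "ty": 0, "tz": 0.2, "rx": 0, "ry": -0.06, "rz": 0}
    - {"claw": 1, "tx": 0, "ty": 0, "tz": 0.5, "rx": 0, "ry": -0.06, "rz": 0}
    - {"claw": 1, "tx": 0, "ty": 0, "tz": 0.9, "rx": 0, "ry": -0.06, "rz": 0}
    - {"claw": 1, "tx": 0, "ty": 0, "tz": 1.5, "rx": 0, "ry": -0.06, "rz": 0}
    - {"claw": 1, "tx": 0, "ty": 0, "tz": 2.5, "rx": 0, "ry": -0.06, "rz": 0}
    - {"claw": 1, "tx": 0, "ty": 0, "tz": 3.5, "rx": 0, "ry": -0.06, "rz": 0}
    - {"claw": 1, "tx": 0, "ty": 0, "tz": 4.7, "rx": 0, "ry": -0.06, "rz": 0}
    - {"claw": 1, "tx": 0, "ty": 0, "tz": 4.7, "rx": 0, "ry": -0.06, "rz": 0}

```text
time: 22.6
ee_pos: [0.4511, 0.3361, 0.2647]
orientation: [[-0.275, 0.026, 0.961], [-0.961, 0.008, -0.275], [-0.014, -1.0, 0.023]]
wrist_force: [0.9, -0.0, -1.1]
finger_gap: 0.222
```

The force rose only 1 N/mm after the drop, which confirms the snap. Carry the punch back above its hole and take out the tilt.

Emit:
apply_moves:
  series:
    - {"claw": 1, "tx": 0.3, "ty": -0.8, "tz": 0, "rx": -0.06, "ry": 0.18, "rz": 0}
    - {"claw": 1, "tx": 0.9, "ty": -2.2, "tz": 0, "rx": -0.06, "ry": 0.18, "rz": 0}
    - {"claw": 1, "tx": 1.5, "ty": -3.7, "tz": 0, "rx": -0.06, "ry": 0.18, "rz": 0}
    - {"claw": 1, "tx": 2.1, "ty": -5.2, "tz": 0, "rx": -0.06, "ry": 0.18, "rz": 0}
    - {"claw": 1, "tx": 2.7, "ty": -6.7, "tz": 0, "rx": -0.06, "ry": 0.18, "rz": 0}
    - {"claw": 1, "tx": 3.3, "ty": -8.2, "tz": 0, "rx": -0.06, "ry": 0.18, "rz": 0}
    - {"claw": 1, "tx": 3.8, "ty": -9.4, "tz": 0, "rx": -0.06, "ry": 0.18, "rz": 0}
    - {"claw": 1, "tx": 4.05, "ty": -10, "tz": 0, "rx": -0.06, "ry": 0.18, "rz": 0}
    - {"claw": 1, "tx": 4.08, "ty": -10.17, "tz": 0, "rx": -0.06, "ry": 0.18, "rz": 0}
    - {"claw": 1, "tx": 4.08, "ty": -10.17, "tz": 0, "rx": -0.06, "ry": 0.18, "rz": 0}

```text
time: 23.85
ee_pos: [0.5731, 0.0319, 0.2643]
orientation: [[-0.274, 0.0, 0.962], [-0.962, -0.0, -0.274], [-0.0, -1.0, 0.0]]
wrist_force: [0.3, 0.9, -2.0]
finger_gap: 0.221
```

```bash
python3 - <<'E'
from h import *
f=wrist("w10");print(f["pos"],f["ori"].round(4))
a=cv2.cvtColor(pickle.load(open("w8.pkl","rb"))["frame"],6);b=cv2.cvtColor(f["frame"],6);c=cv2.cvtColor(pickle.load(open("w9.pkl","rb"))["frame"],6)
for n,(y0,y1,x0,x1) in {"nose":(214,244,268,287),"shoulder":(238,262,258,297)}.items():
    e=lambda i:cv2.magnitude(cv2.Sobel(i,5,1,0),cv2.Sobel(i,5,0,1))
    t=e(a)[y0:y1,x0:x1]
    for m in(c,b):
        r=cv2.matchTemplate(e(m)[y0-8:y1+8,x0-8:x1+8],t,5);_,v,_,l=cv2.minMaxLoc(r);print(n,round(v,2),l[0]-8,l[1]-8)
np.set_printoptions(linewidth=250)
print(b[208:250:2,264:292])
E
```

```text
[0.57311682 0.03191516 0.26432606] [[-2.739e-01  1.000e-04  9.618e-01]
 [-9.618e-01 -0.000e+00 -2.739e-01]
 [-0.000e+00 -1.000e+00  1.000e-04]]
nose 0.77 0 1
nose 0.45 0 -4
shoulder 0.77 0 0
shoulder 0.84 0 0
[[216 214 212 213 213 214 214 215 216 216 215 214 210 208 205 204 203 204 208 213 214 215 214 213 214 220 225 227]
 [215 215 212 212 214 214 215 215 215 215 215 213 209 206 204 203 202 204 208 212 214 215 214 213 212 214 221 226]
 [215 213 211 212 214 213 214 215 215 215 214 212 208 206 203 201 201 203 207 212 214 214 214 213 212 212 216 223]
 [215 213 212 212 212 214 214 214 213 209 201 187 169 157 151 153 166 184 201 209 213 214 214 213 212 211 213 220]
 [215 213 211 212 212 214 211 205 188 150 104  80  72  71  68  62  67  89 136 181 205 213 214 213 212 212 212 215]
 [215 213 212 212 213 212 202 178 134  86  73  87 102 108 106  98  81  66  76 119 165 195 211 213 211 212 213 214]
 [215 213 212 212 213 210 195 159 106  82  90 106 112 114 114 111  99  81  80 119 162 197 217 223 223 223 225 224]
 [215 213 211 212 213 210 198 164 110  84  95 107 114 115 115 113 102  82  69 101 155 
[... 824 characters left out ...]
 210 209]
 [225 223 222 218 204 162 124 117 118 120 119 122 121 124 121 123 119 119 117 116 114 129 178 209 218 221 223 224]
 [225 222 221 218 200 156 122 116 118 121 121 123 123 124 122 121 121 119 120 117 116 128 177 211 224 226 226 225]
 [225 223 220 216 195 148 121 119 122 123 124 123 125 125 125 125 124 124 124 121 120 129 168 207 223 225 226 225]
 [221 211 197 179 151 129 124 123 124 125 125 125 125 125 126 125 126 126 125 125 125 126 130 147 173 196 213 222]
 [201 162 132 126 125 124 123 121 121 122 123 122 121 121 121 121 121 121 121 121 121 122 122 122 123 130 155 189]
 [143 127 123 122 120 119 119 119 119 119 120 120 119 120 120 118 119 120 119 121 121 119 118 119 118 118 120 130]]
```

Emit:
apply_moves:
  series:
    - {"claw": 1, "tx": 0.01, "ty": -0.03, "tz": -0.5, "rx": 0, "ry": 0, "rz": 0}
    - {"claw": 1, "tx": 0.01, "ty": -0.03, "tz": -1.3, "rx": 0, "ry": 0, "rz": 0}
    - {"claw": 1, "tx": 0.01, "ty": -0.03, "tz": -2.1, "rx": 0, "ry": 0, "rz": 0}
    - {"claw": 1, "tx": 0.01, "ty": -0.03, "tz": -2.6, "rx": 0, "ry": 0, "rz": 0}
    - {"claw": 1, "tx": 0.01, "ty": -0.03, "tz": -2.6, "rx": 0, "ry": 0, "rz": 0}
    - {"claw": 1, "tx": 0.01, "ty": -0.03, "tz": -2.6, "rx": 0, "ry": 0, "rz": 0}

```text
time: 24.65
ee_pos: [0.5739, 0.0316, 0.1876]
orientation: [[-0.273, 0.002, 0.962], [-0.962, -0.0, -0.273], [-0.001, -1.0, 0.002]]
wrist_force: [0.2, 0.1, -0.8]
finger_gap: 0.224
```

```bash
python3 - <<'E'
from cell import *
s=read_state();print(s["ee_pos"],s["wrist_force"],s["orientation"])
E
```

```text
[0.57386225 0.03156173 0.1875845 ] [ 0.22846171  0.13143598 -0.77673324] [[-2.73006102e-01  2.36301984e-03  9.62009399e-01]
 [-9.62012141e-01 -9.38529190e-05 -2.73006650e-01]
 [-5.54832740e-04 -9.99997204e-01  2.29887620e-03]]
```

Emit:
apply_moves:
  series:
    - {"claw": 1, "tx": -0.02, "ty": -0.03, "tz": -0.3, "rx": 0, "ry": 0.02, "rz": 0}
    - {"claw": 1, "tx": -0.02, "ty": -0.03, "tz": -0.7, "rx": 0, "ry": 0.02, "rz": 0}
    - {"claw": 1, "tx": -0.02, "ty": -0.03, "tz": -1.1, "rx": 0, "ry": 0.02, "rz": 0}
    - {"claw": 1, "tx": -0.02, "ty": -0.03, "tz": -1.4, "rx": 0, "ry": 0.02, "rz": 0}
    - {"claw": 1, "tx": -0.02, "ty": -0.03, "tz": -1.4, "rx": 0, "ry": 0.02, "rz": 0}

```text
time: 25.28
ee_pos: [0.5725, 0.0307, 0.144]
orientation: [[-0.273, -0.003, 0.962], [-0.962, 0.0, -0.273], [0.001, -1.0, -0.003]]
wrist_force: [-0.6, 0.4, -1.7]
finger_gap: 0.226
```

No contact, and the nose is in the hole. Lower on to just above the seat.

Emit:
apply_moves:
  series:
    - {"claw": 1, "tx": 0.03, "ty": 0.01, "tz": -0.2, "rx": 0, "ry": -0.02, "rz": 0}
    - {"claw": 1, "tx": 0.03, "ty": 0.01, "tz": -0.45, "rx": 0, "ry": -0.02, "rz": 0}
    - {"claw": 1, "tx": 0.03, "ty": 0.01, "tz": -0.7, "rx": 0, "ry": -0.02, "rz": 0}
    - {"claw": 1, "tx": 0.03, "ty": 0.01, "tz": -0.95, "rx": 0, "ry": -0.02, "rz": 0}
    - {"claw": 1, "tx": 0.03, "ty": 0.01, "tz": -1.08, "rx": 0, "ry": -0.02, "rz": 0}
    - {"claw": 1, "tx": 0.03, "ty": 0.01, "tz": -1.08, "rx": 0, "ry": -0.02, "rz": 0}

```text
time: 26.02
ee_pos: [0.5731, 0.031, 0.1111]
orientation: [[-0.273, -0.001, 0.962], [-0.962, 0.0, -0.273], [0.0, -1.0, -0.001]]
wrist_force: [0.4, 1.2, -0.7]
finger_gap: 0.225
```

Emit:
apply_moves:
  series:
    - {"claw": 1, "tx": 0, "ty": 0, "tz": -0.06, "rx": 0, "ry": 0, "rz": 0}
    - {"claw": 1, "tx": 0, "ty": 0, "tz": -0.1, "rx": 0, "ry": 0, "rz": 0}
    - {"claw": 1, "tx": 0, "ty": 0, "tz": -0.1, "rx": 0, "ry": 0, "rz": 0}

```text
time: 26.4
ee_pos: [0.5733, 0.031, 0.1087]
orientation: [[-0.273, -0.001, 0.962], [-0.962, 0.0, -0.273], [0.0, -1.0, -0.001]]
wrist_force: [-2.2, -0.1, 0.0]
finger_gap: 0.224
```

Emit:
apply_moves:
  series:
    - {"claw": 0.4, "tx": 0, "ty": 0, "tz": -0.01, "rx": 0, "ry": 0, "rz": 0}
    - {"claw": 0, "tx": 0, "ty": 0, "tz": 0, "rx": 0, "ry": 0, "rz": 0}
    - {"claw": -1, "tx": 0, "ty": 0, "tz": 0, "rx": 0, "ry": 0, "rz": 0}
    - {"claw": -1, "tx": 0, "ty": 0, "tz": 0, "rx": 0, "ry": 0, "rz": 0}
    - {"claw": -1, "tx": 0, "ty": 0, "tz": 0, "rx": 0, "ry": 0, "rz": 0}
    - {"claw": -1, "tx": 0, "ty": 0, "tz": 0.8, "rx": 0, "ry": 0, "rz": 0}
    - {"claw": -1, "tx": 0, "ty": 0, "tz": 2, "rx": 0, "ry": 0, "rz": 0}
    - {"claw": -1, "tx": 0, "ty": 0, "tz": 3.5, "rx": 0, "ry": 0, "rz": 0}
    - {"claw": -1, "tx": 0, "ty": 0, "tz": 5, "rx": 0, "ry": 0, "rz": 0}
    - {"claw": -1, "tx": 0, "ty": 0, "tz": 5, "rx": 0, "ry": 0, "rz": 0}

```text
time: 27.65
ee_pos: [0.5753, 0.0309, 0.2643]
orientation: [[-0.273, 0.01, 0.962], [-0.962, -0.0, -0.273], [-0.002, -1.0, 0.009]]
wrist_force: [-0.7, 0.7, -0.1]
finger_gap: 1.001
```

Emit:
apply_moves:
  series:
    - {"claw": -1, "tx": -2, "ty": -1, "tz": 0.3, "rx": 0, "ry": 0, "rz": 0}
    - {"claw": -1, "tx": -4, "ty": -2, "tz": 0.3, "rx": 0, "ry": 0, "rz": 0}
    - {"claw": -1, "tx": -6, "ty": -4, "tz": 0.3, "rx": 0, "ry": 0, "rz": 0}
    - {"claw": -1, "tx": -8, "ty": -6, "tz": 0.3, "rx": 0, "ry": 0, "rz": 0}
    - {"claw": -1, "tx": -8, "ty": -8, "tz": 0.3, "rx": 0, "ry": 0, "rz": 0}
    - {"claw": -1, "tx": -8, "ty": -8, "tz": 0.3, "rx": 0, "ry": 0, "rz": 0}

```text
time: 28.4
ee_pos: [0.3335, -0.2105, 0.2722]
orientation: [[-0.275, 0.009, 0.961], [-0.962, -0.0, -0.275], [-0.002, -1.0, 0.009]]
wrist_force: [0.3, -0.5, 0.6]
finger_gap: 0.997
```

```bash
python3 - <<'E'
from h import *
from cell import *
F=pickle.load(open("f0.pkl","rb"));W=wrist
g=grab_frame("top");s=grab_frame("scene");pickle.dump((g,s),open("end.pkl","wb"))
st=read_state();print(st["time"],st["ee_pos"],st["wrist_force"])
for n,h,boxes in(("top",g,{"punch":(190,225,236,258),"tools":(200,232,255,305),"socket":(222,240,105,125),"stand":(190,242,232,305),"nut":(275,292,190,208),"sdriver":(175,250,195,212),"wrench":(210,278,308,328),"hammer":(115,155,215,308),"block":(222,272,103,162),"holder":(218,276,348,392)}),("scene",s,{"punch":(195,235,290,308),"stand":(210,265,245,312),"socket":(175,198,370,392)})):
  for k,(y0,y1,x0,x1) in boxes.items():
    t=F[n]["frame"][y0:y1,x0:x1];r=cv2.matchTemplate(h["frame"][y0-5:y1+5,x0-5:x1+5],t,5);_,v,_,l=cv2.minMaxLoc(r);print(n,k,round(v,3),l[0]-5,l[1]-5)
# cross position by top view: darkest pixels near predicted crossing
p=proj(g,(.4474,.3315,.05));print(p);x,y=np.round(p).astype(int);np.set_printoptions(linewidth=250)
print(cv2.cvtColor(g["frame"],6)[y-9:y+10,x-9:x+10])
E
```

```text
28.5 [ 0.33332742 -0.21176798  0.27179114] [-0.33051158  0.75722878  0.25771024]
top punch 0.988 0 0
top tools 0.982 0 0
top socket 0.999 0 0
top stand 0.989 0 0
top nut 0.991 0 0
top sdriver 0.998 0 0
top wrench 0.951 0 0
top hammer 0.998 0 0
top block 0.787 0 0
top holder 0.973 0 0
scene punch 0.992 0 0
scene stand 0.986 0 0
scene socket 0.997 0 0
[132.45872166 255.05612647]
[[205 204 204 204 204 205 204 200 178 165 180 184 184 183 184 184 184 185 185]
 [205 205 204 204 205 204 204 204 204 206 205 192 154 163 183 185 184 184 184]
 [204 205 205 205 204 205 204 204 205 204 204 205 205 204 205 187 137 107 182]
 [204 203 204 204 204 204 205 204 205 204 204 204 203 204 204 204 205 205 205]
 [205 204 204 204 205 203 204 204 204 204 204 205 204 204 205 204 203 203 204]
 [204 204 204 204 204 204 204 203 204 204 166 194 204 204 205 204 205 206 204]
 [204 205 204 205 203 204 204 205 205 186 174 198 205 205 204 205 204 204 205]
 [205 204 204 203 203 202 202 203 204 184 198 205 205 204 204 204 204 204 204]
 [203 204 204 204 189 179 176 193 200 166 192 203 204 204 205 205 204 205 203]
 [205 204 204 204 204 204 187 157 145 143 166 196 201 202 204 204 203 204 205]
 [204 204 204 204 204 205 204 204 183 177 179 160 151 174 201 204 204 204 204]
 [205 205 204 204 204 204 206 205 154 186 204 204 204 203 204 204 204 203 204]
 [204 205 204 204 203 203 204 202 170 192 205 205 204 205 204 205 204 204 204]
 [205 204 204 204 204 204 204 187 179 197 204 205 204 205 205 204 205 205 205]
 [204 203 204 204 205 204 204 190 198 205 204 203 204 204 205 204 204 204 205]
 [201 204 204 204 203 204 204 204 204 204 205 203 204 204 204 205 204 205 204]
 [192 197 199 199 202 203 203 203 204 205 205 203 204 204 204 205 204 205 203]
 [184 183 176 178 192 199 199 200 201 203 205 204 204 204 204 204 204 203 205]
 [174 180 181 182 183 184 174 181 191 199 200 200 202 204 204 203 204 204 204]]
```

```bash
python3 -c "
from cell import *
print(close_job())"
```

```text
the job is handed in; nothing more can be done
None
```

The job is done and handed in, with about 28.5 s used of the 72 s. No verdict was reported, so these are my own checks.

- **Blank:** I dragged the top blank about 46 mm out with 7–8 N and gripped it by its front end. It now lies flat across the steel block, overhanging the -y side and clear of the socket.
- **Punch press:** I took the punch from the +y hole and pressed it upright on the cross. The push was about 11 N at 10 mm of travel and about 10 N at 14.7 mm, then grew about 1 N/mm. That is the pattern of one snap; I could not read the striker directly.
- **Punch return:** It went back into its hole without force and settled at its original height. I released it and moved the arm clear.

**Last checks:**
- **Other items:** In the final top and scene images, the stand, punch, other tools, socket, nut, screwdriver, wrench, hammer and holder show no shift from the start. I compared these by image matching, since I had used all my picture views. The oil bottle and tape measure were not compared.
- **Cross:** It is within about 1 px (about 2 mm) of where I measured it before pressing.
- **Tip on the cross:** I estimate the tip landed within about 0.5 mm of the cross centre, but there was no close-up of the mark.
- **Disagreement:** One image match on the punch nose after the press was poor because of the background. The shoulder matched with no shift, so I took it that the punch had not slipped in the grip.

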